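# Lock the ring holder into the polishing fixture

## Robot

A 7-joint arm with a two-finger parallel gripper is mounted at the origin on the work surface. World frame = base frame: x ahead of the robot, y to its left, z up, the work surface at z = 0. Lengths are in m, angles in rad, forces in N, time in s.
With the tool pointing down it reaches from about 0.4 to 0.85 m from the base axis. Payload 6.9 kg.
Tool frame: the origin (TCP) lies midway between the tips of the shut fingers; the grasp point (between the pads) lies behind it (ctrl.pinch_z is the z of the grasp point in the tool frame, in m); z points along the fingers, y is the direction in which the jaws open and shut (so a half turn about z gives the same grasp; the last joint's range is limited). The gripper opens to 85 mm and grips with 20 to 120 N. Pads are 22 mm wide; open, the fingers measure 114 mm over their backs; the gripper's body (76 mm by 85 mm) begins 54 mm behind the grasp point. The pads swing forward as they close: fully open they stand 13 mm farther back than shut.
Start: joints at [-1.097, 0.507, -0.238, 1.5, 0.126, 1.149, -0.155], TCP at [0.225, 0.583, 0.231] pointing down, gripper open.
Joint ranges: [-3.08, 3.08], [-0.24, 2.05], [-1.43, 1.35], [0, 2.5], [-1.52, 4.66], [0.17, 1.96], [-2.89, 2.89]. Speed limits (rad/s): [2.39, 2.39, 3.14, 3.14, 3.14, 3.14, 3.14].

## Interface

Orientations are given as a unit quaternion [w, x, y, z].
In Python, from station import ctrl, get_state, vision, ticket, models gives the robot as it stands. Calls block until the motion is done:
- ctrl.movep(position, orientation): joint-space move of the TCP to a pose.
- ctrl.movel(position, frame=None, max_speed=0.15): straight line of the TCP; frame=None keeps the orientation; max_speed is the mean speed in m/s.
- ctrl.set_joints(angles): joint-space move.
- ctrl.ungrasp() and ctrl.close_gripper(force=None): open the fingers fully, or close them until they stop; force is the grip in N (None keeps the last).
- ctrl.pause(seconds).
- ctrl.ik(position, orientation): joint angles nearest the present ones, or None.
- get_state(): the state.
- vision.grab_frame(name): name is "scene" or "top"; returns (picture, depth): 420x560x3 uint8, blue, green, red; 420x560 float32, m along the optical axis (not along the pixel's ray), 0 where there is no reading.
- vision.camera_info(name): a dict with "mtx" (3x3 intrinsics, pixels), "R" (3x3) and "t" (3): a world point X has camera coordinates R X + t. Camera axes: x right, y down, z forward; pixel columns grow to the right and rows downward; lengths in m; the calibration is good to about 2 mm. A picture is of the moment at which its call begins. camera_info takes no time and is no camera call.
A pose or a line that the arm cannot do raises ctrl.Unreachable and nothing moves.
- ticket.close_job(): hands the job in, once; it reports no verdict.
Trained networks look in the newest picture that a camera, given by its name, has taken for a name from the list of things; names that differ only in an ending like _2 or _b are one class to them, and where a whole thing is asked for, a point or a joint stands for the part that bears it (a point fixed in the world has none). Each returns a list of dicts, best first, with "p" (0 to 1); they miss things now and then, are a little off and sometimes report something else, mostly with a low value. They report only what shows in the picture. A call takes as long as a camera call.
- models.recognise(camera, target): "point" ([column, row] in pixels, amid what is visible of it).
- models.masks_of(camera, target): "mask" (420x560 bool, what is visible of it) and "point" ([column, row] in pixels, amid what is visible of it).
The state is a dict: "time": time; "qpos": joint angles; "qd": joint speeds; "tau": joint torques, N m; "tcp_pos": TCP position; "eef_rot": TCP orientation; "contact_force": force on the tool from outside, world axes, zero at the start; "wrist_torque": the same for the moment, N m; "width": finger opening in m.
Only numpy, scipy, OpenCV 4.12 (cv2) and the standard library are available. Lean on these libraries where they do the work, as an engineer would, in place of code of your own. Each camera call takes 0.05 s, during which the arm holds its last target. There are 200 camera calls.

## Task

Push the ring holder along the bed of the fixture until it is fully home against the end stop, then push the lever of the toggle clamp over past its dead point until it snaps into lock and its pad presses the holder against the side fence. Only push with the fingers: do not pick up or tip the holder, and leave the other things on the bench where they are.

Things in the scene. Friction and masses are not known exactly. Their poses are not given: they have to be found in the camera images.
- fixture: Bench fixture fixed to the table: dark steel plate with an end stop, a side fence and a toggle clamp (on its -y side). Origin on the table; in its frame the plate spans x -115..115, y -165..50 mm, its top (the bed) 12 mm above the table. +x points along the bed to the end stop: face at x 85 mm, 22 mm tall over the bed. Fence: x -90..85 mm, face at y 18 mm, 20 mm tall over the bed.
- holder: Loose ring holder: aluminium block 60 x 36 x 30 mm (x, y, z), 0.14 to 0.28 kg, with a wooden post on top (20 mm high, 10 mm forward of centre) carrying a stone-set ring. Origin: centre of the block's underside, which slides on the bed; x along its long side, to the end stop. Starts 60 to 100 mm short of home, a few mm off the fence, slightly turned.
- home (a point): Point on the bed where the holder's origin is when the holder is fully home: its front face on the end stop and its +y side on the side fence. Axes as the fixture's; fixture frame (55, 0, 12) mm.
- lever (a joint): Clamp lever angle, rad. 0: open, leaning 50 deg from upright to the fixture's -y, away from the holder; starts at 0 to 0.3. Grows as it is pushed to +y: 0.87 upright, dead point 1.30, locked at its stop 1.75 (leaning 50 deg to the holder). Friction holds it up to about 0.65, then the sprung pad meets the holder and resists (up to 0.25 N m); past 1.30 the spring snaps it on to 1.75.
- pivot (a point): Hinge pin of the clamp lever, on the clamp: fixture frame (55, -130, 30) mm, 30 mm above the table. The pin runs along the fixture's x; the lever swings in the fixture's y-z plane. The clamp's cheeks reach 15 mm to either side in y and 10 mm above the pin; its linkage runs from here towards the holder, up to 25 mm above the pin.
- lever_end (a point): Free end of the clamp lever, 100 mm from the pivot: a straight steel rod 10 mm thick with a black rubber grip 18 mm thick over its outer 55 mm. This point moves with the lever.
- pad: Rubber pad 16 mm across on the clamp's plunger, 30 mm above the table; origin at the centre of its face. The lever drives it along the fixture's +y into the middle of the -y side of a holder that is home. Lever open, it stands 17 mm clear of such a holder (10 mm or more at any start); in lock it presses with about 10 N.
- compound_bar: Bystander: loose reddish-brown bar of polishing compound 85 x 34 x 30 mm, on the table on the far side of the fence. Origin under its centre.
- felt_wheel: Bystander: loose pale felt wheel 68 mm across, 26 mm high, lying on the table beside the fence. Origin under its centre.
- stone_dish: Bystander: small loose white bowl 64 mm across, 28 mm high, on the table on the clamp's side, nearer the robot. Origin under its centre.
- ring_tray: Bystander: loose dark wooden tray with compartments, 75 x 150 x 22 mm, on the table beyond the end stop. Origin under its centre.
- rouge_jar: Bystander: loose amber jar 60 mm across, 75 mm high, well to the left. Origin under its centre.
- polish_brush: Bystander: loose hand brush lying well to the right. Origin under its middle.
- mandrel: Bystander: loose upright tapered steel ring mandrel on a 60 mm foot, 170 mm high, well to the right. Origin under its centre.

How it is judged:
By the outcome, as a careful person would: the job done as asked, in the order asked, and still so for the second after the job is handed in, with the robot touching nothing.
It also fails if it takes over 51 s, if anything falls off the work surface, if the arm or the gripper's body presses on something with over 40 N, if the wrist force passes 120 N, or if a joint passes its speed limit or range.

## Working session

There is one attempt and no reset: what is moved stays moved. The work goes in short steps, each a Python script; the robot and the scene stay as the last script left them, time stands still between calls to the robot, and variables do not carry over. Pictures are saved under pics/ and viewed, about 8 in all and at most 12, crops included, and the job is handed in when it is done.

```bash
ls; mkdir -p pics
cat > h.py <<'E'
import numpy as np, cv2
from station import ctrl, get_state, vision, ticket, models
def cloud(name):
    img,d=vision.grab_frame(name); c=vision.camera_info(name)
    K=np.array(c["mtx"]);R=np.array(c["R"]);t=np.array(c["t"])
    v,u=np.mgrid[:420,:560]
    P=np.stack([(u-K[0,2])/K[0,0]*d,(v-K[1,2])/K[1,1]*d,d],-1)
    W=(P-t)@R
    W[d==0]=np.nan
    return img,W
E
python3 - <<'E'
from h import *
s=get_state();print(s["time"],s["eef_rot"],s["contact_force"],ctrl.pinch_z)
I=[]
for n in("scene","top"):
    img,W=cloud(n);I.append(img);np.savez("pics/%s0.npz"%n,img=img,W=W)
    c=vision.camera_info(n);print(n,-np.array(c["R"]).T@c["t"],c["R"][2])
    for k in("fixture","holder","lever","pad","lever_end","felt_wheel","compound_bar","stone_dish","ring_tray"):
        r=models.masks_of(n,k)[:1]
        for q in r:
            m=q["mask"];w=W[m];w=w[~np.isnan(w[:,0])]
            print(n,k,round(q["p"],2),np.round(q["point"]),m.sum(),np.round(np.median(w,0),3),np.round(np.percentile(w,[2,98],axis=0),3).tolist() if len(w) else 0)
    cv2.imwrite("pics/%s0.png"%n,img)
E
```

```text
pics
0.0 [-1.46906744e-04  1.82842378e-01  9.83141835e-01 -8.80606678e-04] [-0.10402758 -0.23682623  0.65857088] -0.0187
scene [1.53421465 0.46970846 1.2325004 ] [-0.62672912 -0.29815981 -0.71993843]
scene fixture 0.58 [281. 214.] 3312 [ 0.51  -0.023  0.014] [[0.371, -0.144, 0.006], [0.613, 0.099, 0.075]]
scene holder 0.71 [298. 212.] 240 [0.476 0.049 0.042] [[0.432, 0.025, 0.016], [0.496, 0.071, 0.064]]
scene lever 0.73 [282. 216.] 3238 [ 0.511 -0.023  0.015] [[0.372, -0.141, 0.006], [0.612, 0.098, 0.071]]
scene lever_end 0.75 [249. 197.] 114 [ 0.51  -0.124  0.061] [[0.497, -0.155, 0.034], [0.531, -0.088, 0.102]]
scene felt_wheel 0.63 [302. 252.] 383 [0.615 0.116 0.023] [[0.579, 0.083, 0.004], [0.64, 0.146, 0.03]]
scene compound_bar 0.51 [328. 231.] 319 [0.502 0.153 0.029] [[0.454, 0.125, 0.0], [0.54, 0.168, 0.036]]
scene stone_dish 0.6 [256. 177.] 145 [ 0.367 -0.167  0.017] [[0.351, -0.188, 0.003], [0.406, -0.139, 0.033]]
scene ring_tray 0.77 [253. 263.] 1208 [ 0.696 -0.016  0.011] [[0.644, -0.093, -0.0], [0.749, 0.059, 0.026]]
top [0.40788024 0.00398447 1.22435353] [ 0.12389651 -0
[... 151 characters left out ...]
6.] 294 [0.464 0.043 0.043] [[0.435, 0.022, 0.034], [0.494, 0.063, 0.064]]
top lever 0.8 [324. 226.] 231 [ 0.506 -0.137  0.064] [[0.489, -0.173, 0.001], [0.528, -0.09, 0.108]]
top lever_end 0.61 [320. 224.] 147 [ 0.508 -0.126  0.061] [[0.492, -0.165, 0.036], [0.525, -0.096, 0.109]]
top felt_wheel 0.65 [231. 193.] 476 [0.606 0.11  0.023] [[0.576, 0.08, 0.005], [0.638, 0.14, 0.028]]
top compound_bar 0.59 [220. 234.] 389 [0.495 0.145 0.03 ] [[0.454, 0.129, 0.018], [0.537, 0.162, 0.035]]
top stone_dish 0.58 [334. 273.] 427 [ 0.379 -0.167  0.016] [[0.351, -0.193, 0.001], [0.408, -0.138, 0.032]]
top ring_tray 0.95 [275. 160.] 1380 [ 0.699 -0.022  0.007] [[0.65, -0.091, 0.0], [0.746, 0.048, 0.025]]
```

Run:
```python
from h import *
a=np.load("pics/top0.npz");b=np.load("pics/scene0.npz")
A=cv2.resize(a["img"][140:300,190:350],(560,560),interpolation=cv2.INTER_CUBIC)
cv2.imwrite("pics/topcrop.png",A)
B=cv2.resize(b["img"][155:285,215:345],(560,560),interpolation=cv2.INTER_CUBIC)
cv2.imwrite("pics/scenecrop.png",B)
W=a["W"]; m=models.masks_of("top","fixture")
# height map rectified, world grid
W=W.reshape(-1,3);ok=~np.isnan(W[:,0])
W=W[ok]
M=m[0]["mask"].reshape(-1)[ok]
pl=W[M&(W[:,2]>0.007)&(W[:,2]<0.017)]
print("plate",len(pl),cv2.minAreaRect(pl[:,:2].astype(np.float32)*1000),np.median(pl[:,2]))
al=W[M&(W[:,2]>0.007)]
print("all",cv2.minAreaRect(al[:,:2].astype(np.float32)*1000))
hm=models.masks_of("top","holder")[0]["mask"].reshape(-1)[ok]
h=W[hm&(W[:,2]>0.037)&(W[:,2]<0.046)]
print("holder top",len(h),cv2.minAreaRect(h[:,:2].astype(np.float32)*1000),np.median(h[:,2]))
h=W[hm&(W[:,2]>0.05)];print("post",h.mean(0),h[:,2].max())
st=W[M&(W[:,2]>0.027)&(W[:,2]<0.039)]
np.set_printoptions(suppress=True,precision=3)
sx=W[M&(W[:,2]>0.029)&(W[:,2]<0.037)&(W[:,1]>0.02)];print("fence/stop",len(sx),cv2.minAreaRect(sx[:,:2].astype(np.float32)*1000))
lv=models.masks_of("top","lever")[0]["mask"].reshape(-1)[ok];l=W[lv];l=l[np.argsort(l[:,2])];print("lever",l[::8])
```

```text
plate 4741 ((487.6622314453125, -21.743942260742188), (214.53598022460938, 229.47560119628906), 70.38436126708984) 0.012630661846726824
all ((482.1383056640625, -37.088165283203125), (247.2321319580078, 229.51397705078125), 70.28680419921875)
holder top 214 ((464.44677734375, 43.671607971191406), (35.961326599121094, 59.59324264526367), 72.3178939819336) 0.042472605004014174
post [0.47416856 0.0409129  0.05978575] 0.06655576016636602
fence/stop 269 ((519.4990844726562, 51.93800354003906), (15.249452590942383, 188.7943572998047), 70.3781509399414)
lever [[ 0.518 -0.156 -0.002]
 [ 0.495 -0.168  0.002]
 [ 0.509 -0.119  0.018]
 [ 0.521 -0.115  0.036]
 [ 0.505 -0.108  0.039]
 [ 0.523 -0.111  0.043]
 [ 0.512 -0.091  0.049]
 [ 0.528 -0.094  0.052]
 [ 0.509 -0.094  0.053]
 [ 0.514 -0.124  0.055]
 [ 0.517 -0.11   0.055]
 [ 0.525 -0.102  0.056]
 [ 0.519 -0.102  0.059]
 [ 0.511 -0.123  0.059]
 [ 0.51  -0.12   0.062]
 [ 0.496 -0.137  0.071]
 [ 0.504 -0.135  0.074]
 [ 0.508 -0.137  0.08 ]
 [ 0.497 -0.139  0.082]
 [ 0.494 -0.146  0.086]
 [ 0.497 -0.143  0.089]
 [ 0.488 -0.158  0.093]
 [ 0.504 -0.153  0.096]
 [ 0.503 -0.163  0.098]
 [ 0.488 -0.16   0.1  ]
 [ 0.498 -0.165  0.103]
 [ 0.49  -0.164  0.105]
 [ 0.495 -0.162  0.107]
 [ 0.495 -0.164  0.109]]
```

View pics/topcrop.png

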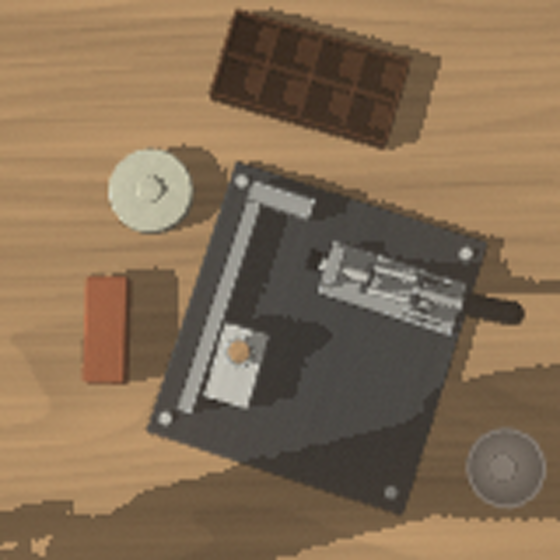

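View pics/scenecrop.png

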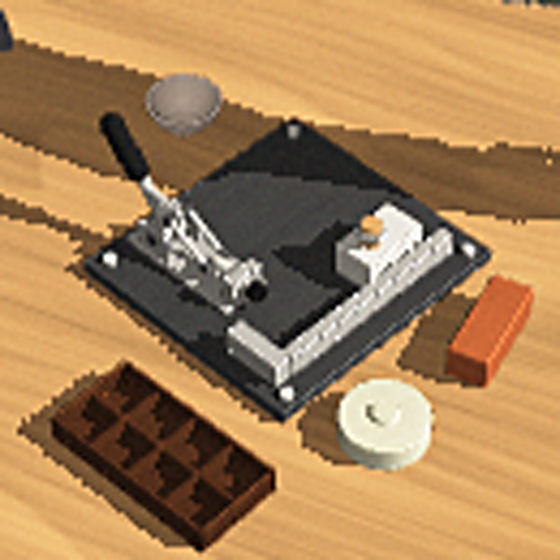

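```bash
cat >> h.py <<'E'
th=np.radians(-19.62);ex=np.array([np.cos(th),np.sin(th),0]);ey=np.array([-np.sin(th),np.cos(th),0])
O=np.array([.5070,.0324,0]);az=(np.pi+th)/2
Q=[0,np.cos(az),np.sin(az),0]
def w(x,y,z): return O+(x*ex+y*ey)/1000+np.array([0,0,z/1000])
def st():
    s=get_state();p=np.array(s["tcp_pos"])-O;f=np.array(s["contact_force"])
    return s["time"],np.round([p@ex*1000,p@ey*1000,p[2]*1000],1),np.round([f@ex,f@ey,f[2]],1)
def step(a,b,d,lim,ax,v=.04):
    """move a->b in d mm steps until the force against the motion along fixture axis ax exceeds lim"""
    a=np.array(a,float);b=np.array(b,float);n=int(np.ceil(np.linalg.norm(b-a)/d));log=[]
    f0=st()[2][ax]
    for i in range(1,n+1):
        ctrl.movel(w(*(a+(b-a)*i/n)),max_speed=v);s=st();log.append((s[1][ax],s[2][ax]))
        if abs(s[2][ax]-f0)>lim: break
    print(log[-12:]);return s
E
python3 - <<'E'
from h import *
ctrl.close_gripper();print(st())
ctrl.movep(w(-43,-60,120),Q);print(st())
ctrl.movel(w(-43,-55,18),max_speed=.15);print(st())
print(step((-43,-55,18),(-43,-40,18),15,5,1,.1))
print(step((-43,-40,18),(-43,-26,18),1,8,1))
E
```

```text
(1.9167, array([-450.8,  424. ,  231.3]), array([ 0.5,  0.5, -0.1]))
(4.2083, array([-42.9, -59. , 120.1]), array([-0.3,  0.7, -0.6]))
(5.0417, array([-42.7, -54.8,  18.4]), array([ 0.4,  0.1, -0.1]))
[(np.float64(-39.4), np.float64(-0.4))]
(5.3417, array([-42.6, -39.4,  18.7]), array([ 0.7, -0.4,  0.6]))
[(np.float64(-39.3), np.float64(0.3)), (np.float64(-38.0), np.float64(0.6)), (np.float64(-37.0), np.float64(-0.3)), (np.float64(-36.2), np.float64(-1.5)), (np.float64(-35.2), np.float64(-2.6)), (np.float64(-34.3), np.float64(-4.4)), (np.float64(-33.8), np.float64(-4.8)), (np.float64(-33.0), np.float64(-6.9)), (np.float64(-32.1), np.float64(-6.3)), (np.float64(-31.7), np.float64(-7.8)), (np.float64(-31.5), np.float64(-10.4))]
(8.0917, array([-43.5, -31.5,  18.2]), array([ -2.2, -10.4,  10.2]))
```

Run:
```python
from h import *
ctrl.movel(w(-43,-42,20));ctrl.movel(w(-93,-42,20));ctrl.movel(w(-93,-1,20));print(st())
ctrl.movel(w(-93,-1,18.5));print(st())
ctrl.movel(w(-2,-1,18.5),max_speed=.06);print(st())
print(step((-2,-1,18.5),(20,-1,18.5),2,15,0))
img,W=cloud("top");np.savez("pics/top1.npz",img=img,W=W)
cv2.imwrite("pics/top1c.png",cv2.resize(img[140:300,190:350],(560,560),interpolation=cv2.INTER_CUBIC))
```

```text
(9.25, array([-92.2,  -0.5,  19.9]), array([ 0.5, -0.1,  0.3]))
(9.5, array([-92.9,  -1.9,  18.4]), array([-0.4, -0.1,  0.1]))
(11.1667, array([-2. , -1. , 18.5]), array([-0.1, -0.8, -1.1]))
[(np.float64(0.3), np.float64(-1.3)), (np.float64(2.4), np.float64(-0.9)), (np.float64(4.4), np.float64(-0.2)), (np.float64(6.4), np.float64(-0.8)), (np.float64(8.3), np.float64(-0.2)), (np.float64(10.3), np.float64(-0.7)), (np.float64(11.0), np.float64(-5.4)), (np.float64(11.0), np.float64(-9.8)), (np.float64(11.0), np.float64(-15.2))]
(13.4167, array([11. , -1.2, 18.1]), array([-15.2,   0.5,  11.1]))
```

View pics/top1c.png

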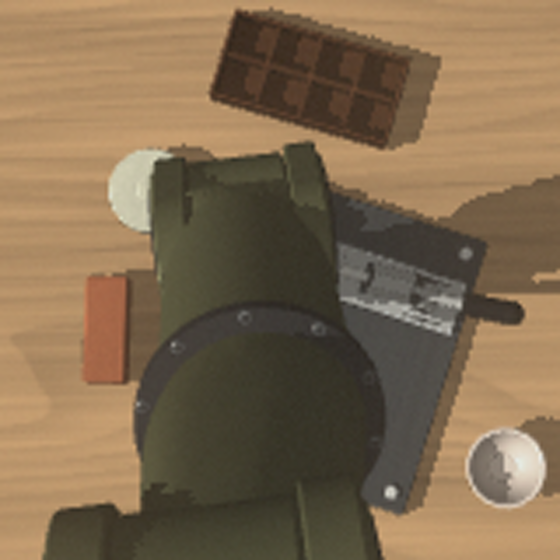

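The arm hides the holder, but the push ended against something rigid near the expected x. I'll back off, move to the lever's start side and look.

Run:
```python
from h import *
ctrl.movel(w(0,-1,20));ctrl.movel(w(0,-1,150),max_speed=.25)
ctrl.movep(w(50,-245,150),Q);print(st())
img,W=cloud("top");b,WB=cloud("scene")
big=np.hstack([cv2.resize(img[150:270,215:335],(400,400),interpolation=cv2.INTER_CUBIC),cv2.resize(b[165:265,235:335],(400,400),interpolation=cv2.INTER_CUBIC)])
cv2.imwrite("pics/two2.png",big)
for n,X in(("top",W),("scene",WB)):
    m=models.masks_of(n,"holder")[0];p=X[m["mask"]];F=(p-O)
    F=np.c_[F@ex,F@ey,F[:,2]]*1000
    h=F[(F[:,2]>37)&(F[:,2]<46)];r=cv2.minAreaRect(h[:,:2].astype(np.float32));print(n,m["p"],len(h),r,F[F[:,2]>52].mean(0))
    m=models.masks_of(n,"lever_end")[0];p=X[m["mask"]];F=(p-O);F=np.c_[F@ex,F@ey,F[:,2]]*1000
    print("lever",m["p"],np.nanpercentile(F,[3,50,97],axis=0).round(1).tolist())
```

```text
(15.375, array([  49.8, -243.2,  149.3]), array([-0.4,  0.9,  0.4]))Traceback (most recent call last):
  File "<stdin>", line 8, in <module>
IndexError: list index out of range
```

View pics/two2.png

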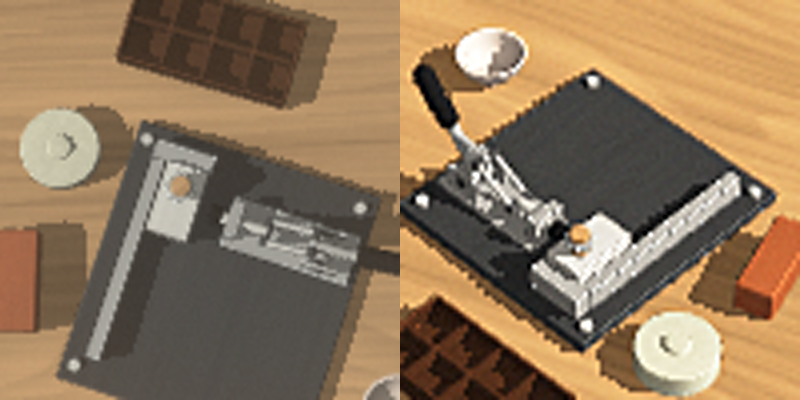

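The holder looks seated against both the stop and the fence. I'll measure it by geometry, along with the lever.

```bash
cat > m.py <<'E'
from h import *
for n in("top","scene"):
    img,X=cloud(n);F=(X-O).reshape(-1,3);F=np.c_[F@ex,F@ey,F[:,2]]*1000;F=F[~np.isnan(F[:,0])]
    b=lambda x0,x1,y0,y1,z0,z1:F[(F[:,0]>x0)&(F[:,0]<x1)&(F[:,1]>y0)&(F[:,1]<y1)&(F[:,2]>z0)&(F[:,2]<z1)]
    h=b(10,100,-24,30,38.5,47);print(n,"holder",len(h),cv2.minAreaRect(h[:,:2].astype(np.float32)),"post",b(10,100,-24,30,54,90).mean(0).round(1))
    f=b(-120,115,5,50,27,37.5);print(" fence/stop",np.percentile(f,[2,98],axis=0).round(1)[:,:2].tolist())
    l=b(30,80,-215,-20,60,140);A=np.c_[l[:,1],l[:,2]];
    if len(l)>5:
        print(" lever n",len(l),np.percentile(l,[2,50,98],axis=0).round(1).tolist())
        v=A.mean(0)-[-130,30];print(" lever angle est",np.arctan2(v[0],v[1])+np.radians(50))
E
python3 m.py
```

```text
top holder 220 ((61.595367431640625, -2.010618209838867), (74.54235076904297, 36.553733825683594), 1.8226523399353027) post [64.  -1.7 60.5]
 fence/stop [[-84.9, 9.8], [97.6, 30.1]]
 lever n 124 [[46.3, -196.2, 62.4], [54.3, -174.5, 92.6], [62.9, -142.7, 108.5]]
 lever angle est 0.24341802291671255
scene holder 135 ((59.11159896850586, 4.867910385131836), (75.98591613769531, 44.05531692504883), 1.732191801071167) post [64.2  3.2 60.2]
 fence/stop [[-87.2, 10.7], [97.8, 35.0]]
 lever n 102 [[46.4, -192.1, 60.9], [55.8, -168.6, 86.7], [63.2, -117.6, 107.5]]
 lever angle est 0.2889816328862028
```

```bash
python3 - <<'E'
from h import *
ctrl.movel(w(55,-245,86),max_speed=.15);ctrl.movel(w(55,-220,86),max_speed=.1);print(st())
print(step((55,-220,86),(55,-108,86),4,35,1,.06))
E
python3 m.py
```

```text
(16.6, array([  55.4, -219.7,   86.7]), array([-0.7, -0.8, -0.1]))
[(np.float64(-152.0), np.float64(-2.4)), (np.float64(-148.0), np.float64(-2.0)), (np.float64(-143.5), np.float64(-0.5)), (np.float64(-139.7), np.float64(-1.1)), (np.float64(-135.6), np.float64(-1.4)), (np.float64(-131.4), np.float64(-0.5)), (np.float64(-127.3), np.float64(0.2)), (np.float64(-123.4), np.float64(-0.3)), (np.float64(-119.5), np.float64(0.3)), (np.float64(-115.6), np.float64(0.2)), (np.float64(-111.6), np.float64(-0.3)), (np.float64(-107.6), np.float64(-1.2))]
(23.6, array([  55. , -107.6,   86. ]), array([-0.4, -1.2, -0.3]))
top holder 223 ((59.60223388671875, -0.10617637634277344), (71.50836181640625, 42.09246063232422), 5.831485748291016) post [64.1  0.3 60.5]
 fence/stop [[-85.5, 8.3], [98.6, 30.2]]
 lever n 24 [[45.8, -75.1, 81.8], [48.8, -64.1, 92.4], [53.0, -52.4, 97.9]]
 lever angle est 1.696269513086008
scene holder 129 ((58.8380012512207, 1.9745159149169922), (77.24229431152344, 44.7816276550293), 8.072314262390137) post [64.8  4.6 60.7]
 fence/stop [[-88.1, 8.4], [98.6, 34.9]]
 lever n 148 [[48.8, -128.5, 66.4], [61.2, -92.5, 99.4], [69.5, -49.2, 138.5]]
 lever angle est 1.3984828548792547
```

The lever appears to have snapped. I'll retreat and look.

```bash
python3 - <<'E'
from h import *
ctrl.movel(w(55,-150,90),max_speed=.15);ctrl.movel(w(50,-245,160),max_speed=.25);print(st())
img,W=cloud("top");b,WB=cloud("scene")
cv2.imwrite("pics/two3.png",np.hstack([cv2.resize(img[150:270,215:335],(400,400),interpolation=cv2.INTER_CUBIC),cv2.resize(b[165:265,235:335],(400,400),interpolation=cv2.INTER_CUBIC)]))
E
python3 m.py
```

```text
(24.7583, array([  49.9, -243.3,  159.5]), array([-0.6,  0.5,  0. ]))
top holder 229 ((61.65345764160156, 0.8141345977783203), (74.14900207519531, 47.69950485229492), 4.188990116119385) post [64.2 -0.2 60.7]
 fence/stop [[-85.7, 9.7], [97.2, 30.1]]
 lever n 116 [[45.9, -99.4, 61.9], [53.5, -75.5, 85.7], [62.9, -53.2, 98.8]]
 lever angle est 1.667330448354444
scene holder 130 ((60.41859817504883, 0.329376220703125), (46.2833137512207, 75.11479949951172), 85.0059814453125) post [65.   4.8 60.5]
 fence/stop [[-86.1, 5.6], [98.0, 34.4]]
 lever n 62 [[48.1, -95.1, 61.7], [57.7, -63.9, 86.0], [61.9, -48.3, 98.9]]
 lever angle est 1.728144205706754
```

View pics/two3.png

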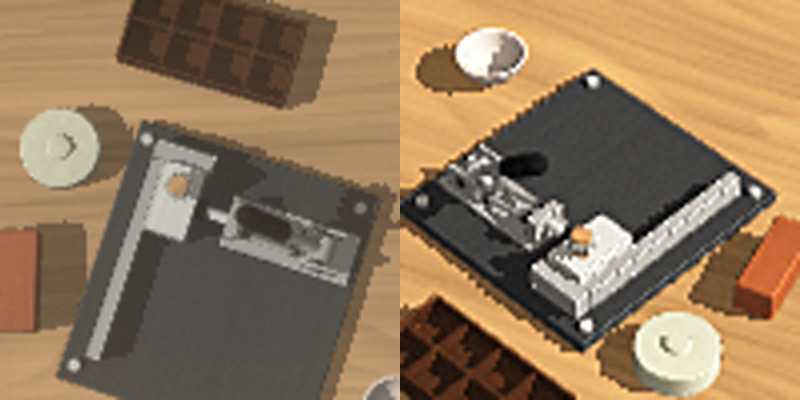

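The picture shows the lever over towards the holder (end near 240,215 left), with the plunger extended onto the holder. The holder sits flush in the corner, and the bystanders in view haven't moved.

```bash
python3 -c "
from h import *
ticket.close_job();print(st())"
```

```text
the job is handed in; nothing more can be done
the job is handed in; nothing more can be done
```

The holder is home and the clamp is locked. I handed the job in at about 25 s, with the robot clear of everything.

**What I did:** With the fingers shut, I pushed the holder sideways onto the fence. I then pushed it from behind along the bed until it stopped dead, with the force rising to 15 N and no further movement. Last, I pushed the lever over by its grip. The force on the fingers dropped to about zero as it snapped past the dead point.

**Last checks:**
- **Holder:** the top camera puts the post at fixture (64, 0) mm, against (65, 0) expected at home. The scene camera gave (65, 5) mm, so the two disagree by about 5 mm in y. In the pictures the holder sits flush against both the stop and the fence.
- **Lever:** I estimated 1.67 rad from the top camera and 1.73 rad from the scene camera. The lever's end is at the height and y expected for lock at 1.75.
- **Pad:** it can be seen reaching the holder, but I did not measure its pressing force.
- **Bystanders:** those visible in the pictures (the tray, wheel, compound bar and dish) had not moved. I did not check the jar, brush or mandrel, which the arm stayed well away from.

**Checks that failed:** the network missed the holder in the top picture once it was home. My outline fit of the holder's top also ran into the fence and stop, so I relied on the post position, the contact forces and the pictures instead. The arm's dead stop came about 3 mm short of what I had predicted, within the uncertainty of the finger width and calibration.

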